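# Seat a microscope relay lens barrel in the collimator bench's V-block

## Task

Take the blue-banded lens barrel out of the tray, lay it in the V-block of the collimator bench and slide it, nose first, under the stirrup clamp until its nose rests against the end stop. Then hold it pressed squarely down on both flanks of the V, firmly but not hard (a push of about 10 to 15 N), and finish while still holding it so, because a colleague will tighten the clamp screw. The optics are glass: do not drop, ram or crush the barrel, and leave the other barrel and the things around where they are.

Things in the scene. Friction and masses are not known exactly. Their poses are not given: they have to be found in the camera images.
- barrel_blue: black lens barrel 40 mm in diameter, 120 mm long, with a BLUE band (x = -50 to -38 mm); the last 12 mm at +x are a bright steel nose, 34 mm across. 0.18 to 0.26 kg. Origin on its axis, half way along; x runs along the axis from tail to nose. Starts lying in the tray, axis 50 mm above the table, free for fingers from x = -34 to +34 mm
- blue_nose (a point): centre of the nose's end face, on the blue barrel's axis, 60 mm from its origin
- bench: collimator bench: fixed plate (x = -85 to +115, y = +-55, 10 mm thick) with V-block, stirrup, end stop and collimator along its x axis. Origin on the table under the middle of a seated barrel; z up, +x along the V to the stop. The open -x end, where the barrel goes in, faces the robot within 25 degrees. Noses of barrels in the tray point within 46 degrees of this +x
- v_left: left (+y) half of the steel V-block, with one 45 degree flank of the V; origin and axes of the bench. The V-block runs from x = -52 to +48 mm and is 64 mm wide; its flat top is 48 mm above the table, 10 mm below the axis of a seated barrel; the flanks meet on the centre line 30 mm above the table
- v_right: right (-y) half of the V-block, mirror image of the left; same origin and axes as the bench
- stirrup: steel stirrup clamp bridging the V; origin and axes of the bench. x = +30 to +44 mm, legs at y = +-33 to 41 mm, underside 92 mm above the table, white screw pad (14 mm across) hanging to 87 mm, 9 mm above a seated barrel; bridge top 102 mm, black knob (22 mm across) to 120 mm. Rigid; the screw is backed off and is not to be turned
- end_stop: upright aluminium plate with a round window, same origin and axes as the bench: its near face is at x = +60 mm, 64 mm wide, top 80 mm above the table. Rigid. Behind it the collimator tube and lamp, up to 76 mm high, to x = +115 mm
- bench_seat (a point): where the middle (origin) of the barrel is when it lies in the V with its nose against the end stop: on the bench's axis, 58 mm above the table
- bench_stop (a point): centre of the end stop's near face, 58 mm above the table, where the nose's end face comes to rest
- tray: wooden storage tray, heavy, fixed, 160 x 204 mm, walls 34 mm high, floor 6 mm thick; origin under its centre. Two barrels lie in it along its x axis, 42.5 mm either side of the middle, each on two wooden V cradles (boards 10 mm thick and 60 mm wide at x = +-45 mm, tops 41 mm above the table)
- barrel_amber: the other lens barrel, same size and shape but with an ORANGE band, in the tray's other cradle pair; origin and axes as for the blue one. Bystander: stays where it is
- lens_cap: black plastic lens cap, disc 48 mm across, 11 mm high; origin under its centre. Bystander
- stick_cup: white paper cup with red stripe and wooden sticks, 74 mm across, about 140 mm high; origin under its centre. Bystander
- jar: amber specimen jar, 64 mm across, 85 mm high; origin under its centre. Bystander
- dish: clear petri dish, 90 mm across, 14 mm high; origin under its centre. Bystander
- blower: black rubber dust blower standing on its base, 58 mm across, 100 mm high; origin under its centre. Bystander
- forceps: steel forceps lying flat, 130 mm long, 4 mm high; origin near the middle. Bystander
Mind the look-alikes: they are no part of the job. What is shaped like the barrel_blue but green or turquoise is not meant.

How it is judged:
On the way, in this order (a step that is already met when the one before it is completed fails the run):
1. the blue-banded barrel is lifted clear of the tray (height (world z) of barrel_blue above 0.065 m and contact force between barrel_blue and tray below 0.05 N and contact force between the fingers and barrel_blue above 1 N), for 0.2 s.
2. its nose has gone in under the stirrup, with the barrel lying along the V (angle between the x axis of barrel_blue and the x axis of bench, either way round below 0.12 rad and x of blue_nose in the frame of bench between 0.044 and 0.07 m and y of blue_nose in the frame of bench between -0.012 and 0.012 m and z of blue_nose in the frame of bench between 0.045 and 0.072 m), for 0.1 s.
At the end, for the whole second after the job is handed in: Barrel still in the V: nose within 3 mm of the stop, middle within 3.5 mm of the seat point (2 mm sideways and in height), axis within 2 degrees; over 3 N on each flank, over 3 N from the fingers, clear of stirrup and tray, through the last second (x of blue_nose in the frame of bench above 0.057 m and distance between barrel_blue and bench_seat below 0.0035 m and angle between the x axis of barrel_blue and the x axis of bench, either way round below 0.035 rad and y of barrel_blue in the frame of bench between -0.002 and 0.002 m and z of barrel_blue in the frame of bench between 0.056 and 0.06 m and contact force between barrel_blue and v_left above 3 N and contact force between barrel_blue and v_right above 3 N and contact force between the fingers and barrel_blue above 3 N and contact force between barrel_blue and stirrup below 0.5 N and contact force between barrel_blue and tray below 0.1 N and linear speed of barrel_blue below 0.01 m/s); the arm keeps its last pose, push and grip.
It fails at once if the barrel is dropped (falls faster than 0.4 m/s with no finger on it) (linear speed of barrel_blue above 0.4 m/s and contact force between the fingers and barrel_blue below 0.05 N).
It fails at once if the barrel is crushed into the V or rammed against stop or stirrup (more than 50 N) (contact force between barrel_blue and v_left above 50 N or contact force between barrel_blue and v_right above 50 N or contact force between barrel_blue and end_stop above 50 N or contact force between barrel_blue and stirrup above 50 N).
It fails at once if a bystander (other barrel, cap, cup, jar, dish, blower, forceps) is moved more than 20 mm (distance of any of barrel_amber, lens_cap, stick_cup, jar, dish, blower, forceps from where it was at the start of the episode above 0.02 m).
It also fails if it takes over 50 s, if anything falls off the work surface, if the arm or the gripper's body presses on something with over 40 N, if the wrist force passes 120 N, or if a joint passes its speed limit or range.

## Robot

A 7-joint arm with a two-finger parallel gripper is mounted at the origin on the work surface. World frame = base frame: x ahead of the robot, y to its left, z up, the work surface at z = 0. Lengths are in m, angles in rad, forces in N, time in s.
With the tool pointing down it reaches from about 0.425 to 0.925 m from the base axis. Payload 6.8 kg.
Tool frame: the origin (TCP) lies at the very end of the fingers, on their centre line; the grasp point (between the pads) lies 19 mm behind it; y points along the fingers, z is the direction in which the jaws open and shut, and the axes are right-handed (so a half turn about y gives the same grasp; the last joint's range is limited). The gripper opens to 85 mm and grips with 20 to 120 N. Pads are 22 mm wide; open, the fingers measure 114 mm over their backs; the gripper's body (76 mm by 85 mm) begins 54 mm behind the grasp point. The pads swing forward as they close: fully open they stand 13 mm farther back than shut.
Start: joints at [1.141, 0.477, 0.022, 1.555, -0.011, 1.109, -0.083], TCP at [0.213, -0.64, 0.231] pointing down, gripper open.
Joint ranges: [-2.96, 2.96], [-0.34, 2.1], [-1.41, 1.46], [0.24, 2.44], [-1.37, 4.51], [0.17, 1.92], [-2.96, 2.96]. Speed limits (rad/s): [2.39, 2.39, 3.14, 3.14, 3.14, 3.14, 3.14].

## Interface

Orientations are given as a rotation vector (axis times angle).
In Python, from bench import r gives the robot as it stands.
- The arm moves only by the tool drive_tool, never from a script. Its argument "series" is a list of rows, each a list of 7 numbers: the shift along the tool's x, y, z in mm, then the turn, a rotation vector about the tool's x, y, z in degrees, then the finger opening in mm, from 0 to 85.4. In form: [[tx, ty, tz, wx, wy, wz, grip], ...]. A call has 1 to 5 rows; each row is the pose to reach, as a shift and turn from the pose measured when the call began, along the tool's axes at that moment; what a row does not reach only later rows make up. A row lasts 1/10 s, in which the tool goes at most 50 mm and 8.59 degrees, less where a joint would pass 70% of its speed; a pose out of reach is approached as far as the arm can. A call with a gripper value outside its range is refused whole. The fingers move at their own pace and stop on an object; "squeeze" is the grip in N (left out, the last holds). Time passes only in rows, so rows that repeat a pose let the fingers close. It gives the time, the measured TCP pose, the force and the opening at its end, in the units of the state.
- r.get_obs(): the state, without advancing time (a new reading comes with each control period).
- r.grab_frame(name): name is "scene" or "side" or "wrist"; returns a dict with "frame" (420x560x3 uint8, blue, green, red), "intrinsics" (3x3 intrinsics, pixels), "rvec" (rotation vector, rad) and "tvec" (3), from world to camera coordinates, as OpenCV has them. Camera axes: x right, y down, z forward; pixel columns grow to the right and rows downward; lengths in m; the calibration is good to about 2 mm. A picture is of the moment at which its call begins. There is no depth.
- r.hand_in(): hands the job in, once; it reports no verdict.
The state is a dict: "clock": time; "joints": joint angles; "qvel": joint speeds; "tau": joint torques, N m; "tcp_pos": TCP position; "orientation": TCP orientation; "contact_force": force on the tool from outside, world axes, zero at the start; "moment": the same for the moment, N m; "grip_width": finger opening in m.
Only numpy, scipy, OpenCV 4.12 (cv2) and the standard library are available. Lean on these libraries where they do the work, as an engineer would, in place of code of your own. Each camera call takes 0.05 s, during which the arm holds its last target.

## Working session

There is one attempt and no reset: what is moved stays moved. The work goes in short steps, Python scripts to look and compute and a tool call to move; the robot and the scene stay as the last step left them, time stands still between calls to the robot, and variables do not carry over. Pictures are saved under pics/ and viewed, and the job is handed in when it is done.

Besides the shell and the picture viewer there is one more tool, called by a JSON object that holds its "fn" and its "kwargs". drive_tool: Moves the arm, as the interface text tells. Its arguments: {"type":"object","properties":{"series":{"type":"array","items":{"type":"array","items":{"type":"number"}}},"squeeze":{"type":"number"}},"required":["series"]}

```bash
ls; mkdir -p pics
python3 - <<'E'
from bench import r
import cv2
o=r.get_obs(); print(o)
for n in ("scene","side","wrist"):
    f=r.grab_frame(n); cv2.imwrite(f"pics/a_{n}.png",f["frame"]); print(n,f["intrinsics"],f["rvec"],f["tvec"])
E
```

```text
pics
{'clock': 0.0, 'joints': array([ 1.14088301,  0.47778326,  0.02234153,  1.55647627, -0.0115015 ,
        1.10930933, -0.08310134]), 'qvel': array([ 0.00046096, -0.00104309, -0.00162826, -0.00037301,  0.00040788,
       -0.00023057, -0.00100069]), 'tau': array([ 7.39846146e-04, -5.96453047e+01,  1.60787232e+00, -2.81203526e+01,
        1.23834264e-02,  9.31803079e-03,  4.00216948e-06]), 'tcp_pos': array([ 0.21328528, -0.63977616,  0.23032657]), 'orientation': array([-0.33281255,  2.0494754 , -2.04574725]), 'contact_force': array([ 0.43150043, -0.55505298,  0.62637047]), 'moment': array([0.00722179, 0.04847212, 0.01989723]), 'grip_width': 0.08555868604351337}
scene [[482.03522521   0.         286.03038009]
 [  0.         482.03522521 202.66409856]
 [  0.           0.           1.        ]] [ 2.25344221  1.10148951 -0.3733124 ] [-0.37139121 -0.30386223  1.77375885]
side [[519.40267866   0.         277.92981559]
 [  0.         519.40267866 210.26690869]
 [  0.           0.           1.        ]] [ 0.30762175 -2.85902731  1.05389162] [0.54931812 0.127741   1.25548135]
wrist [[315.50653613   0.         272.7724496 ]
 [  0.         315.50653613 211.94538309]
 [  0.           0.           1.        ]] [-2.36686532  1.70457859  0.23011803] [-0.67443691 -0.03417757  0.37795211]
```

View pics/a_scene.png

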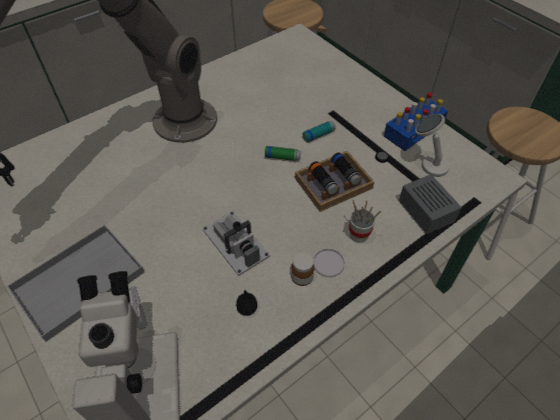

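View pics/a_side.png

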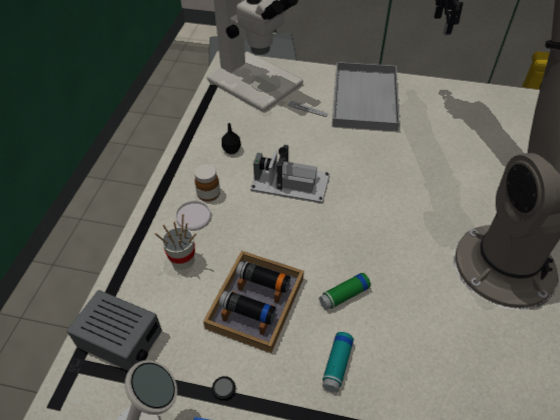

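View pics/a_wrist.png

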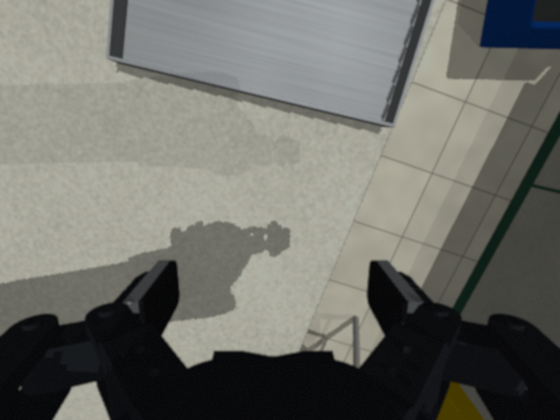

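The scene and side views show the bench at about (237,240) in scene and (290,178) in side. The tray is at (335,180) and (255,300). The blue barrel is the outer one. Next I'll enlarge these areas and measure.

```bash
cat > h.py <<'E'
import numpy as np, cv2
from bench import r
from scipy.spatial.transform import Rotation as R
def cam(f):
    Rm=cv2.Rodrigues(np.array(f["rvec"],float))[0]; t=np.array(f["tvec"],float).ravel()
    return f["intrinsics"],Rm,t
def ray(f,u,v):
    K,Rm,t=cam(f); d=Rm.T@np.linalg.inv(K)@np.array([u,v,1.]); return -Rm.T@t,d/np.linalg.norm(d)
def plane(f,u,v,z):
    c,d=ray(f,u,v); return c+d*(z-c[2])/d[2]
def proj(f,P):
    K,Rm,t=cam(f); return cv2.projectPoints(np.array(P,float).reshape(-1,3),np.array(f["rvec"],float),t,K,None)[0].reshape(-1,2)
def tri(f1,p1,f2,p2):
    c1,d1=ray(f1,*p1);c2,d2=ray(f2,*p2)
    A=np.stack([d1,-d2],1); s=np.linalg.lstsq(A,c2-c1,rcond=None)[0]
    a=c1+s[0]*d1;b=c2+s[1]*d2; return (a+b)/2,np.linalg.norm(a-b)
def crop(img,x0,y0,w,h,k,fn):
    c=cv2.resize(img[y0:y0+h,x0:x0+w],None,fx=k,fy=k,interpolation=cv2.INTER_CUBIC)
    cv2.imwrite(fn,c)
E
python3 - <<'E'
from h import *
a=cv2.imread("pics/a_scene.png");b=cv2.imread("pics/a_side.png")
crop(a,195,200,85,75,8,"pics/c1.png");crop(a,285,140,100,75,8,"pics/c2.png")
crop(b,240,135,100,75,8,"pics/c3.png");crop(b,195,240,120,110,5,"pics/c4.png")
E
```

```text
(no output)
```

View pics/c1.png

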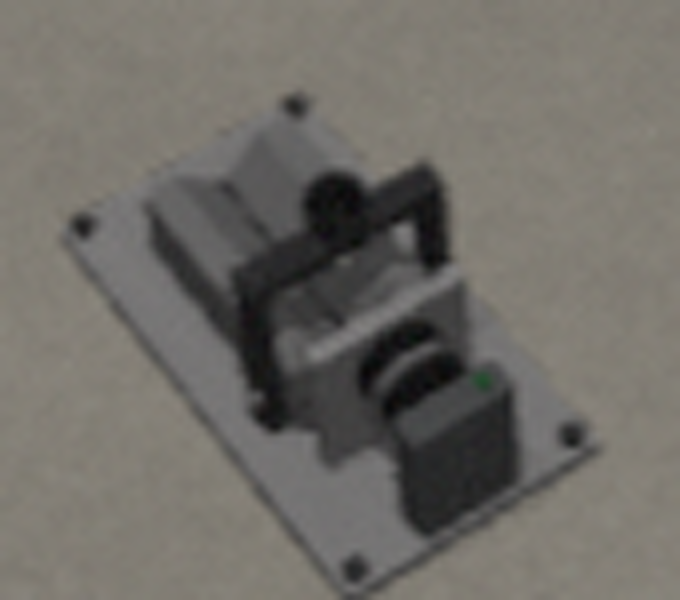

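View pics/c2.png

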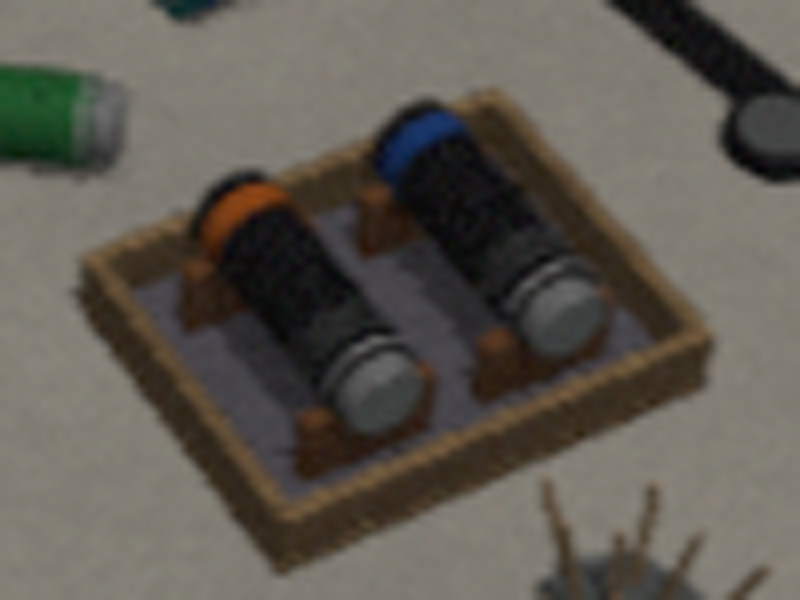

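View pics/c3.png

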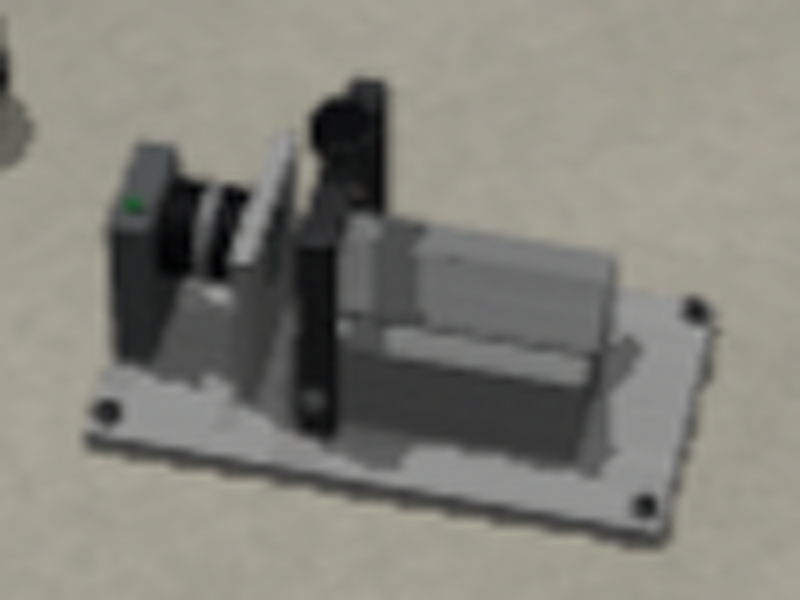

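View pics/c4.png

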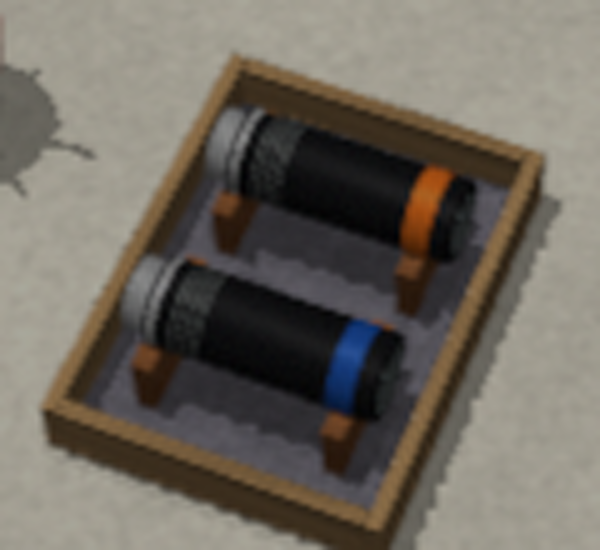

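Run:
```python
from h import *
fs=r.grab_frame("scene");fd=r.grab_frame("side")
def px(p,x0,y0,k): return (x0+(p[0]+.5)/k-.5, y0+(p[1]+.5)/k-.5)
s=[(83,225),(295,105),(572,435),(355,568)]
S=[plane(fs,*px(p,195,200,8),.010)[:2] for p in s]
d=[(645,505),(697,311),None,(107,410)]
for p in d: print('side scr', p and plane(fd,*px(p,240,135,8),.010)[:2].round(4))
print('scene scr',np.round(S,4))
c=np.mean(S,0); ax=(S[2]+S[3]-S[0]-S[1]); print(c, np.degrees(np.arctan2(ax[1],ax[0])))
for a,b in((0,1),(1,2),(2,3),(3,0)): print(np.linalg.norm(S[a]-S[b]))
T=[plane(fs,*px(p,285,140,8),.034)[:2] for p in [(85,262),(490,93),(710,335),(283,512)]]
U=[plane(fd,*px(p,195,240,5),.034)[:2] for p in [(540,158),(378,525),(52,408),(237,62)]]
print('tray',np.round(T,4),np.round(U,4))
for T in (T,U):
  print(np.mean(T,0),[np.linalg.norm(T[i]-T[(i+1)%4]).round(4) for i in range(4)])
  ax=T[2]+T[3]-T[0]-T[1]; print(np.degrees(np.arctan2(ax[1],ax[0])))
# blue band masks
for f,n in((fs,'s'),(fd,'d')):
  h=cv2.cvtColor(f["frame"],cv2.COLOR_BGR2HSV); m=cv2.inRange(h,(105,120,40),(122,255,255))
  k,l,st,ce=cv2.connectedComponentsWithStats(m)
  for i in range(1,k):
    if st[i,4]>15: print(n,st[i],ce[i],plane(f,*ce[i],.06))
```

```text
side scr [ 0.4706 -0.1068]
side scr [ 0.4677 -0.1999]
side scr None
side scr [ 0.6563 -0.1112]
scene scr [[ 0.4649 -0.2047]
 [ 0.4665 -0.1092]
 [ 0.6535 -0.1142]
 [ 0.651  -0.2082]]
[ 0.55896593 -0.15906824] -1.3149924969299063
0.09551971619023455
0.18703827631816866
0.0940684326372669
0.18612103698663665
tray [[0.4724 0.1392]
 [0.5021 0.3355]
 [0.6566 0.3136]
 [0.6206 0.1185]] [[0.471  0.1491]
 [0.5034 0.3434]
 [0.6529 0.3202]
 [0.6224 0.1258]]
[0.56292884 0.22671674] [np.float64(0.1985), np.float64(0.1561), np.float64(0.1984), np.float64(0.1497)]
-8.020020372005314
[0.56243343 0.23460859] [np.float64(0.197), np.float64(0.1513), np.float64(0.1968), np.float64(0.1531)]
-8.77011405943701
s [384 100  53  51 824] [404.2973301  129.57281553] [0.56558895 0.54702959 0.06      ]
s [433 107  15  10  68] [441.39705882 111.30882353] [0.58085113 0.72289979 0.06      ]
s [308 130   5  10  24] [310.29166667 134.16666667] [0.38514433 0.27467631 0.06      ]
s [268 147   3  11  26] [268.88461538 151.76923077] [0.36607294 0.11234676 0.06      ]
s [332 154  11   9  43] [336.51162791 157.1627907 ] [0.52095951 0.27320542 0.06      ]
d [356 274  11  16  61] [362.16393443 280.80327869] [0.33461841 0.16346044 0.06      ]
d [260 304  11  19 120] [264.2        312.35833333] [0.52912222 0.28640335 0.06      ]
d [335 336  18  10  80] [343.9875 339.075 ] [0.3552677  0.31172042 0.06      ]
d [194 417  14   3  25] [199.2  418.48] [0.59555504 0.52701909 0.06      ]
```

Run:
```python
from h import *
o=r.get_obs(); M=R.from_rotvec(o["orientation"]).as_matrix(); print(M.round(3), o["clock"])
f=r.grab_frame("wrist"); K,Rm,t=cam(f); c=-Rm.T@t
print('cam in tool',M.T@(c-o["tcp_pos"])); print('cam axes in tool (cols)',(M.T@Rm.T).round(3))
for n in("scene","side"):
  K,Rm,t=cam(r.grab_frame(n)); print(n,-Rm.T@t)
```

```text
[[-0.949 -0.     0.316]
 [-0.316  0.001 -0.949]
 [ 0.    -1.    -0.001]] 0.25
cam in tool [-6.70930974e-02 -1.42459530e-01  1.00378289e-04]
cam axes in tool (cols) [[-0.001  0.965  0.264]
 [-0.001 -0.264  0.965]
 [ 1.     0.     0.001]]
scene [ 1.27874632 -0.54377223  1.20233263]
side [0.37781201 0.81824891 1.04020593]
```

{"fn": "drive_tool", "kwargs": {"series": [[-23,-4,-19,0,-8.4,0,85],[-46,-8,-38,0,-16.8,0,85],[-70,-12,-57,0,-25.2,0,85],[-93,-16,-76,0,-33.6,0,85],[-116,-20,-96,0,-42,0,85]], "squeeze": 40}}

```text
clock: 0.9
tcp_pos: [0.2937, -0.5116, 0.2515]
orientation: [-0.923, 1.574, -1.574]
contact_force: [-0.8, 0.1, -0.2]
grip_width: 0.0854
```

```bash
cat >> h.py <<'E'
def goto(p,yaw,n=None):
    "print total shift (mm, tool axes) & turn (deg) to reach tcp p with tool x at yaw deg, y down"
    o=r.get_obs(); M=R.from_rotvec(o["orientation"]).as_matrix()
    a=np.radians(yaw); x=np.array([np.cos(a),np.sin(a),0]); y=np.array([0,0,-1.]); T=np.stack([x,y,np.cross(x,y)],1)
    s=M.T@(np.array(p)-o["tcp_pos"])*1000; w=np.degrees(R.from_matrix(M.T@T).as_rotvec())
    print('t',round(o["clock"],2),'tcp',o["tcp_pos"].round(4),'F',o["contact_force"].round(2),'w',round(o["grip_width"]*1000,1),'j',o["joints"].round(2))
    print('shift',s.round(1),np.linalg.norm(s).round(),'turn',w.round(2))
E
python3 - <<'E'
from h import *
goto([.516,-.156,.30],-1.35)
E
```

```text
t 0.9 tcp [ 0.2937 -0.5116  0.2515] F [-0.76  0.13 -0.16] w 85.4 j [ 1.08  0.33 -0.18  1.73  0.06  1.09  0.38]
shift [-418.8  -48.6   20.4] 422.0 turn [ 0.0000e+00 -1.1787e+02  1.0000e-02]
```

{"fn": "drive_tool", "kwargs": {"series": [[-30,-4,1,0,-8.4,0,85],[-60,-8,2,0,-16.8,0,85],[-90,-12,4,0,-25.2,0,85],[-120,-15,5,0,-33.6,0,85],[-150,-18,7,0,-42,0,85]]}}

```text
clock: 1.4
tcp_pos: [0.3735, -0.383, 0.2698]
orientation: [-1.309, 1.039, -1.039]
contact_force: [1.0, -0.5, 0.1]
grip_width: 0.0849
```

Run:
```python
from h import *
goto([.516,-.156,.30],-1.35)
```

```text
t 1.4 tcp [ 0.3735 -0.383   0.2698] F [ 1.04 -0.48  0.05] w 84.9 j [ 1.    0.24 -0.38  1.82  0.1   1.1   0.82]
shift [-188.8  -30.3  190.3] 270.0 turn [ 3.000e-02 -7.554e+01  3.000e-02]
```

{"fn": "drive_tool", "kwargs": {"series": [[-21,-4,21,0,-8.4,0,85],[-42,-8,42,0,-16.8,0,85],[-63,-11,63,0,-25.2,0,85],[-84,-14,84,0,-33.6,0,85],[-105,-17,105,0,-42,0,85]]}}

```text
clock: 1.9
tcp_pos: [0.4524, -0.2559, 0.2871]
orientation: [-1.52, 0.472, -0.473]
contact_force: [-0.3, -0.8, 0.8]
grip_width: 0.0853
```

Run:
```python
from h import *
goto([.516,-.156,.30],-1.35)
```

```text
t 1.9 tcp [ 0.4524 -0.2559  0.2871] F [-0.29 -0.85  0.75] w 85.3 j [ 0.89  0.22 -0.57  1.82  0.13  1.14  1.24]
shift [ -4.3 -13.  118.4] 119.0 turn [  0.05 -33.2    0.05]
```

{"fn": "drive_tool", "kwargs": {"series": [[-1,-4,30,0,-8.3,0,85],[-2,-8,60,0,-16.6,0,85],[-3,-11,90,0,-24.9,0,85],[-4,-13,118,0,-33.2,0,85],[-4,-13,118,0,-33.2,0,85]]}}

```text
clock: 2.4
tcp_pos: [0.518, -0.1521, 0.3008]
orientation: [-1.57, 0.009, -0.013]
contact_force: [0.3, 0.2, 0.2]
grip_width: 0.085
```

Run:
```python
from h import *
goto([.516,-.156,.30],-1.35)
f=r.grab_frame("wrist"); cv2.imwrite("pics/b_wrist.png",f["frame"])
import pickle; pickle.dump(dict(f),open("b.pkl","wb"))
```

```text
t 2.4 tcp [ 0.518  -0.1521  0.3008] F [0.32 0.17 0.2 ] w 85.0 j [ 0.77  0.27 -0.72  1.76  0.19  1.18  1.56]
shift [-1.9  0.8 -4. ] 4.0 turn [-0.05  0.55  0.16]
```

View pics/b_wrist.png

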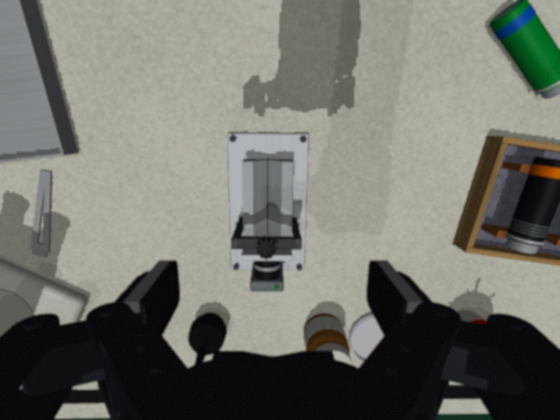

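The wrist view shows the whole bench. The plate screws are near (233,139), (303,139), (236,267) and (300,267).

Run:
```python
from h import *
import pickle; f=pickle.load(open("b.pkl","rb"))
crop(f["frame"],220,125,100,75,8,"pics/d1.png");crop(f["frame"],220,222,100,75,8,"pics/d2.png")
```

```text
(no output)
```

View pics/d1.png

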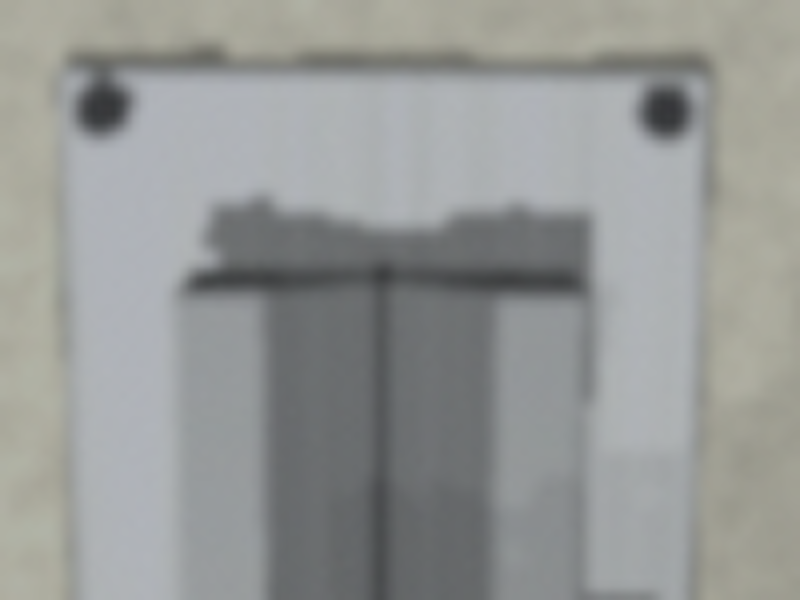

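View pics/d2.png

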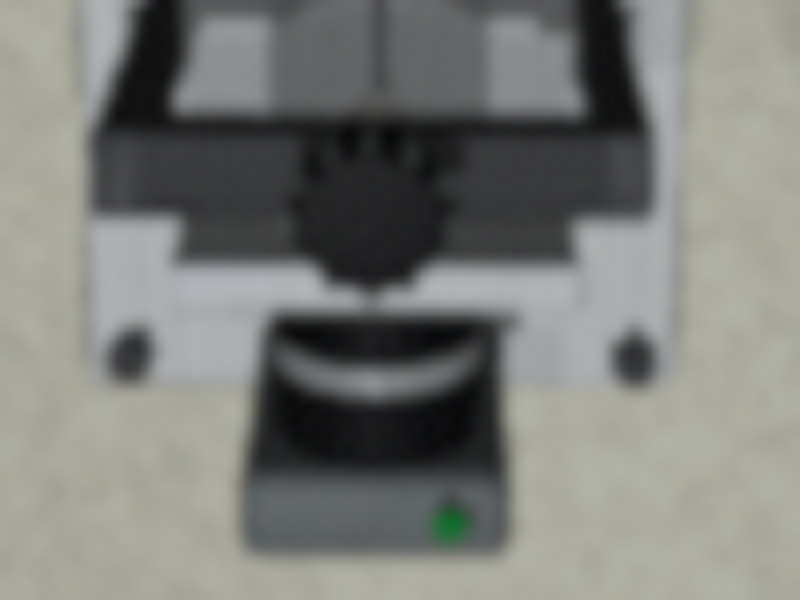

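Run:
```python
from h import *
import pickle; f=pickle.load(open("b.pkl","rb"))
def px(p,x0,y0,k=8): return (x0+(p[0]+.5)/k-.5, y0+(p[1]+.5)/k-.5)
S=[plane(f,*px(p,220,y),.0115)[:2] for p,y in (((102,107),125),((665,111),125),((633,357),222),((130,355),222))]
print(np.round(S,4),np.mean(S,0)); ax=(S[2]+S[3]-S[0]-S[1]); print(np.degrees(np.arctan2(ax[1],ax[0])),[np.linalg.norm(S[i]-S[(i+1)%4]).round(4) for i in range(4)])
a=plane(f,*px((382,285),220,125),.030);b=plane(f,*px((378,90),220,222),.030); print('V line',a,b,np.degrees(np.arctan2(b[1]-a[1],b[0]-a[0])))
print('Vtop',[plane(f,*px(p,220,125),.048)[:2].round(4) for p in((182,290),(588,290),(270,290),(495,290))])
print('knob',plane(f,*px((372,212),220,222),.120),'lamp/LED')
print('stop top near edge',[plane(f,*px(p,220,222),.080)[:2].round(4) for p in((180,265),(577,265))])
```

```text
[[ 0.4675 -0.2053]
 [ 0.4694 -0.1115]
 [ 0.6548 -0.1153]
 [ 0.6532 -0.2089]] [ 0.5612232  -0.16022869]
-1.1395142965638487 [np.float64(0.0938), np.float64(0.1855), np.float64(0.0936), np.float64(0.1857)]
V line [ 0.49558015 -0.15882384  0.03      ] [ 0.59524857 -0.16131147  0.03      ] -1.4297550183458265
Vtop [array([ 0.494 , -0.1896]), array([ 0.4949, -0.1265]), array([ 0.4942, -0.1759]), array([ 0.4947, -0.1409])]
knob [ 0.58161704 -0.16024624  0.12      ] lamp/LED
stop top near edge [array([ 0.6061, -0.1913]), array([ 0.6069, -0.1298])]
```

{"fn": "drive_tool", "kwargs": {"series": [[6,0,46,0,1.5,0,85],[12,0,92,0,3,0,85],[18,0,138,0,4.5,0,85],[24,0,184,0,6,0,85],[30,0,230,0,7,0,85]]}}

```text
clock: 2.95
tcp_pos: [0.5516, 0.0746, 0.3002]
orientation: [-1.569, 0.115, -0.118]
contact_force: [-0.2, -0.2, -0.6]
grip_width: 0.0848
```

Run:
```python
from h import *
goto([.54,.272,.26],-8.4)
```

```text
t 2.95 tcp [0.5516 0.0746 0.3002] F [-0.2  -0.24 -0.64] w 84.8 j [ 0.39  0.32 -0.79  1.72  0.24  1.21  0.96]
shift [-40.7  39.8 193.6] 202.0 turn [ 0.09 -0.08  0.1 ]
```

{"fn": "drive_tool", "kwargs": {"series": [[-10,10,45,0,0,0,85],[-20,20,90,0,0,0,85],[-30,30,135,0,0,0,85],[-40,40,176,0,0,0,85],[-41,40,194,0,0,0,85]]}}

```text
clock: 3.45
tcp_pos: [0.5376, 0.2753, 0.2584]
orientation: [-1.57, 0.115, -0.114]
contact_force: [0.5, -1.1, -0.9]
grip_width: 0.0848
```

Run:
```python
from h import *
goto([.54,.272,.26],-8.4)
f=r.grab_frame("wrist"); cv2.imwrite("pics/e_wrist.png",f["frame"])
import pickle; pickle.dump(dict(f),open("e.pkl","wb"))
```

```text
t 3.45 tcp [0.5376 0.2753 0.2584] F [ 0.51 -1.09 -0.93] w 84.8 j [ 0.02  0.45 -0.81  1.66  0.35  1.18  0.56]
shift [ 2.8 -1.6 -2.9] 4.0 turn [ 0.11  0.05 -0.05]
```

View pics/e_wrist.png

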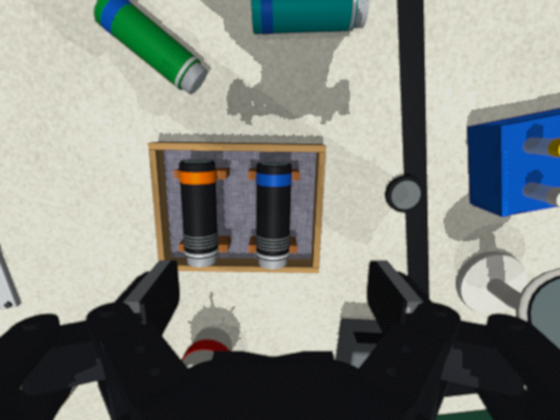

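The blue barrel is at about column 273, rows 160 to 267, with its band at row 180 and nose at row 262.

Run:
```python
from h import *
import pickle; f=pickle.load(open("e.pkl","rb")); im=f["frame"]
crop(im,235,145,80,130,4.5,"pics/e2.png")
h=cv2.cvtColor(im,cv2.COLOR_BGR2HSV)
m=cv2.inRange(h,(105,120,40),(122,255,255)); m[:, :245]=0;m[:,305:]=0;m[:150]=0;m[210:]=0
ys,xs=np.nonzero(m); print('band',xs.min(),xs.max(),ys.min(),ys.max(),xs.mean(),ys.mean())
P=plane(f,xs.mean(),ys.mean(),.067); print(P)
# side edges from dark mask rows 195..235
g=cv2.cvtColor(im,cv2.COLOR_BGR2GRAY); L=[]
for y in range(194,232,4):
    d=np.nonzero(g[y,250:300]<55)[0]+250; a,b=plane(f,d.min()-.5,y,.055),plane(f,d.max()+.5,y,.055)
    L.append((a+b)/2); print(y,d.min(),d.max(),((a+b)/2)[:2].round(4),np.linalg.norm(a-b).round(4))
L=np.array(L); c=np.polyfit(L[:,0],L[:,1],1); print('yaw',np.degrees(np.arctan(c[0])),'y at .569',np.polyval(c,.569))
```

```text
band 256 290 172 187 273.3917525773196 179.87216494845362
[0.52715286 0.27712195 0.067     ]
194 257 290 [0.5449 0.2746] 0.038
198 257 289 [0.5494 0.2734] 0.037
202 257 289 [0.5539 0.2728] 0.0372
206 257 289 [0.5585 0.2721] 0.0373
210 257 289 [0.5631 0.2714] 0.0374
214 257 289 [0.5678 0.2707] 0.0376
218 257 289 [0.5725 0.2701] 0.0377
222 257 289 [0.5772 0.2694] 0.0378
226 257 289 [0.582  0.2687] 0.0379
230 256 289 [0.5867 0.2674] 0.0392
yaw -9.061078960935527 y at .569 0.27051407429582947
```

View pics/e2.png

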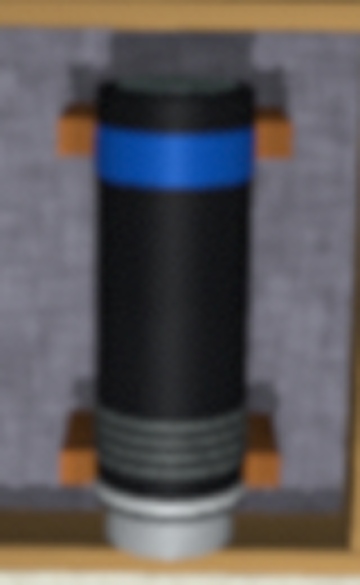

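Run:
```python
from h import *
goto([.5542,.2728,.095],-8.6)
```

```text
t 3.5 tcp [0.5382 0.2771 0.2591] F [0.64 2.23 0.87] w 85.0 j [ 0.02  0.45 -0.81  1.66  0.35  1.18  0.56]
shift [ 16.5 164.1  -2. ] 165.0 turn [-0.01  0.33  0.  ]
```

{"fn": "drive_tool", "kwargs": {"series": [[5,45,-1,0,0.3,0,70],[10,90,-2,0,0.3,0,70],[16,135,-2,0,0.3,0,70],[16.5,164,-2,0,0.3,0,70],[16.5,164,-2,0,0.3,0,70]]}}

```text
clock: 4.0
tcp_pos: [0.5526, 0.2684, 0.0905]
orientation: [-1.573, 0.126, -0.115]
contact_force: [0.3, -0.4, -0.4]
grip_width: 0.0703
```

Run:
```python
from h import *
goto([.5542,.2728,.042],-8.6)
f=r.grab_frame("wrist"); cv2.imwrite("pics/f_wrist.png",f["frame"])
goto([.5542,.2728,.042],-8.6)
```

```text
t 4.0 tcp [0.5526 0.2684 0.0905] F [ 0.33 -0.44 -0.42] w 70.3 j [-0.05  0.65 -0.7   1.78  0.51  0.92  0.45]
shift [ 1.2 48.5  4.9] 49.0 turn [ 0.36 -0.18 -0.34]
t 4.05 tcp [0.5538 0.2701 0.0935] F [-0.27 -0.15 -0.09] w 69.8 j [-0.05  0.64 -0.7   1.77  0.51  0.92  0.45]
shift [ 0.1 51.5  2.8] 52.0 turn [ 0.18 -0.14 -0.16]
```

View pics/f_wrist.png

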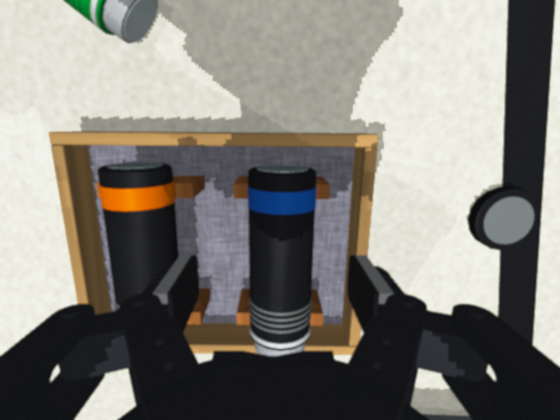

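{"fn": "drive_tool", "kwargs": {"series": [[0,12,2,0,0,0,70],[0,24,3,0,0,0,70],[0,37,3,0,0,0,70],[0,51,3,0,0,0,70],[0,51,3,0,0,0,70]]}}

```text
clock: 4.55
tcp_pos: [0.5529, 0.272, 0.0402]
orientation: [-1.572, 0.124, -0.115]
contact_force: [0.8, 0.4, -0.4]
grip_width: 0.07
```

Run:
```python
from h import *
f=r.grab_frame("wrist"); cv2.imwrite("pics/g_wrist.png",f["frame"])
goto([.5542,.2728,.042],-8.6)
f=r.grab_frame("side"); crop(f["frame"],195,240,120,110,5,"pics/g_side.png")
goto([.5542,.2728,.042],-8.6)
```

```text
t 4.6 tcp [0.5533 0.2725 0.0413] F [ 0.23  0.53 -0.22] w 69.9 j [-0.08  0.71 -0.66  1.79  0.57  0.84  0.4 ]
shift [ 0.8 -0.7  0.4] 1.0 turn [ 0.26 -0.13 -0.27]
t 4.65 tcp [0.5539 0.273  0.0421] F [ 0.91 -0.29 -1.07] w 70.1 j [-0.08  0.71 -0.66  1.79  0.57  0.84  0.4 ]
shift [ 0.4  0.1 -0.2] 0.0 turn [ 0.2  -0.13 -0.2 ]
```

View pics/g_wrist.png

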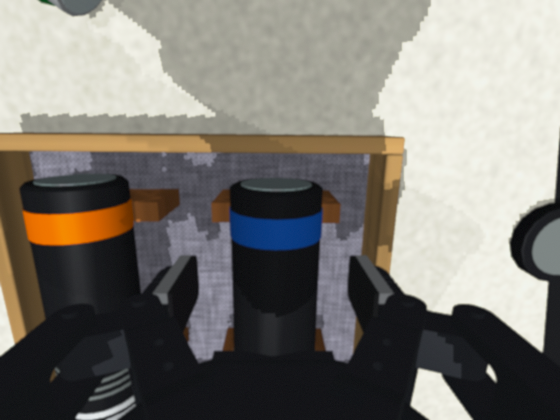

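View pics/g_side.png

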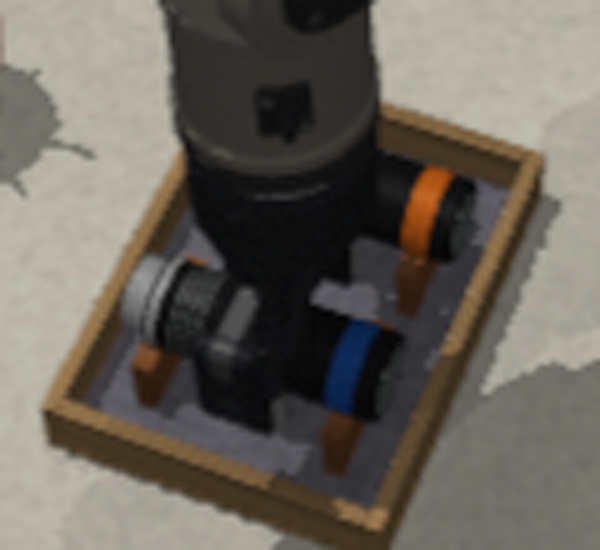

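{"fn": "drive_tool", "kwargs": {"series": [[0,0,0,0,0,0,55],[0,0,0,0,0,0,42],[0,0,0,0,0,0,30],[0,0,0,0,0,0,30],[0,0,0,0,0,0,30]], "squeeze": 40}}

```text
clock: 5.15
tcp_pos: [0.5541, 0.2729, 0.0429]
orientation: [-1.571, 0.122, -0.118]
contact_force: [-1.0, -2.9, 7.0]
grip_width: 0.0387
```

Run:
```python
from h import *
goto([.5542,.2728,.042],-8.6)
```

```text
t 5.15 tcp [0.5541 0.2729 0.0429] F [-0.98 -2.94  7.01] w 38.7 j [-0.08  0.71 -0.66  1.79  0.57  0.84  0.4 ]
shift [ 0.1  0.9 -0.1] 1.0 turn [ 0.21 -0.15 -0.16]
```

{"fn": "drive_tool", "kwargs": {"series": [[0,-4,0,0,0,0,30],[0,-10,0,0,0,0,30],[0,-18,0,0,0,0,30],[0,-26,0,0,0,0,30],[0,-30,0,0,0,0,30]], "squeeze": 45}}

```text
clock: 5.65
tcp_pos: [0.5546, 0.2734, 0.0741]
orientation: [-1.57, 0.121, -0.118]
contact_force: [-0.2, -0.0, -1.3]
grip_width: 0.0383
```

Run:
```python
from h import *
f=r.grab_frame("wrist"); cv2.imwrite("pics/i_wrist.png",f["frame"])
f=r.grab_frame("side"); crop(f["frame"],195,220,120,120,5,"pics/i_side.png")
goto([.5542,.2728,.042],-8.6)
```

```text
t 5.75 tcp [0.5547 0.2733 0.0738] F [-0.41  0.22 -1.95] w 38.6 j [-0.06  0.67 -0.69  1.78  0.53  0.89  0.42]
shift [-0.4 31.8 -0.5] 32.0 turn [ 0.16 -0.16 -0.09]
```

View pics/i_wrist.png

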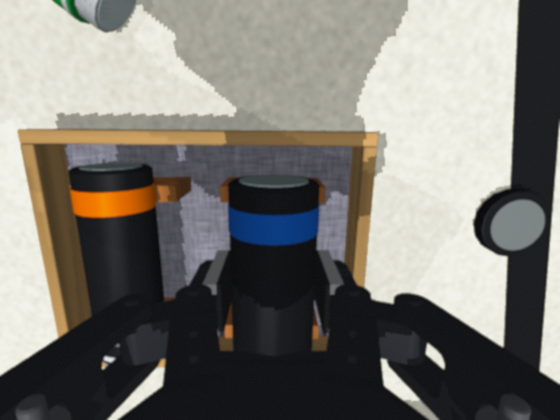

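View pics/i_side.png

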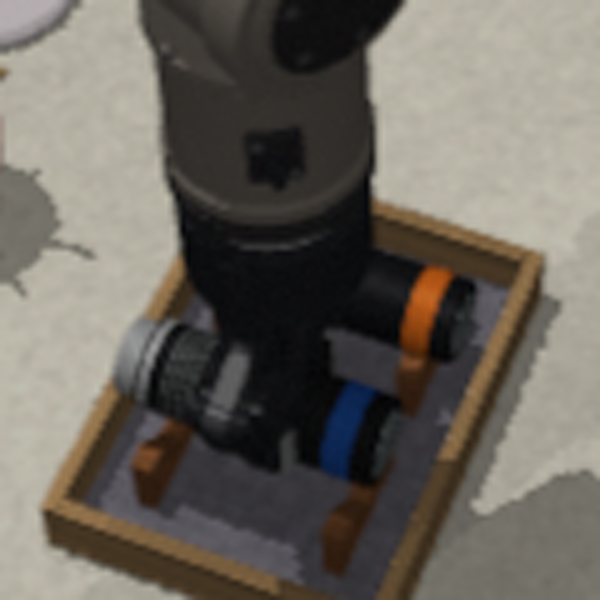

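{"fn": "drive_tool", "kwargs": {"series": [[0,-25,0,0,0,0,30],[0,-55,0,0,0,0,30],[0,-85,0,0,0,0,30],[0,-100,0,0,0,0,30],[0,-105,0,0,0,0,30]]}}

```text
clock: 6.25
tcp_pos: [0.5555, 0.2741, 0.1803]
orientation: [-1.569, 0.12, -0.12]
contact_force: [-0.9, -0.3, -1.9]
grip_width: 0.0382
```

Run:
```python
from h import *
goto([.4805,-.1585,.18],-1.3)
```

```text
t 6.25 tcp [0.5555 0.2741 0.1803] F [-0.94 -0.28 -1.9 ] w 38.2 j [-0.01  0.55 -0.76  1.7   0.43  1.06  0.51]
shift [  -8.3    0.9 -439. ] 439.0 turn [ 0.08 -7.46  0.02]
```

{"fn": "drive_tool", "kwargs": {"series": [[-1,0,-25,0,-0.5,0,30],[-2,0,-60,0,-1,0,30],[-3,0,-100,0,-2,0,30],[-4,0,-140,0,-3,0,30],[-5,0,-180,0,-4,0,30]]}}

```text
clock: 6.75
tcp_pos: [0.5218, 0.0949, 0.179]
orientation: [-1.572, 0.066, -0.063]
contact_force: [1.0, 0.6, -1.9]
grip_width: 0.0382
```

Run:
```python
from h import *
goto([.4805,-.1585,.18],-1.3)
```

```text
t 6.75 tcp [0.5218 0.0949 0.179 ] F [ 1.02  0.64 -1.92] w 38.2 j [ 0.35  0.41 -0.8   1.91  0.36  0.97  0.87]
shift [ -20.3   -0.4 -256. ] 257.0 turn [ 0.12 -3.41 -0.12]
```

{"fn": "drive_tool", "kwargs": {"series": [[-4,0,-40,0,-1,0,30],[-8,0,-80,0,-2,0,30],[-12,0,-120,0,-2.5,0,30],[-15,0,-155,0,-3,0,30],[-17,0,-185,0,-3.4,0,30]]}}

```text
clock: 7.25
tcp_pos: [0.4879, -0.0905, 0.178]
orientation: [-1.573, 0.023, -0.015]
contact_force: [0.3, -0.4, -1.7]
grip_width: 0.0388
```

Run:
```python
from h import *
goto([.4805,-.1585,.18],-1.3)
```

```text
t 7.25 tcp [ 0.4879 -0.0905  0.178 ] F [ 0.32 -0.42 -1.68] w 38.8 j [ 0.72  0.35 -0.79  1.99  0.31  0.93  1.31]
shift [ -5.8  -1.8 -68.2] 68.0 turn [ 0.13 -0.09 -0.27]
```

{"fn": "drive_tool", "kwargs": {"series": [[-2,0,-25,0,0,0,30],[-4,-1,-45,0,0,0,30],[-6,-2,-60,0,0,0,30],[-6,-2,-68,0,0,0,30],[-6,-2,-68,0,0,0,30]]}}

```text
clock: 7.75
tcp_pos: [0.4796, -0.1593, 0.1792]
orientation: [-1.573, 0.026, -0.016]
contact_force: [0.0, -0.0, -1.9]
grip_width: 0.0387
```

Run:
```python
from h import *
import pickle
fs={}
for n in ("wrist","side","scene"):
    f=r.grab_frame(n); cv2.imwrite(f"pics/k_{n}.png",f["frame"]); fs[n]=dict(f); 
    fs[n]["obs"]=r.get_obs()
    goto([.4805,-.1585,.18],-1.3)
pickle.dump(fs,open("k.pkl","wb"))
crop(fs["side"]["frame"],255,110,120,100,6,"pics/k_sidec.png")
crop(fs["scene"]["frame"],185,150,120,100,6,"pics/k_scenec.png")
```

```text
t 7.8 tcp [ 0.4799 -0.1581  0.1794] F [ 0.36  0.27 -2.05] w 38.9 j [ 0.83  0.36 -0.77  1.97  0.31  0.94  1.46]
shift [ 0.6 -0.6 -0.4] 1.0 turn [ 0.09 -0.11 -0.33]
t 7.85 tcp [ 0.4801 -0.1574  0.1797] F [-0.12  0.36 -1.67] w 38.2 j [ 0.83  0.36 -0.77  1.97  0.31  0.94  1.46]
shift [ 0.4 -0.3 -1.1] 1.0 turn [ 0.09 -0.04 -0.31]
t 7.9 tcp [ 0.4803 -0.1571  0.1799] F [ 0.13 -0.17 -1.41] w 38.2 j [ 0.83  0.36 -0.77  1.96  0.31  0.94  1.46]
shift [ 0.3 -0.1 -1.4] 1.0 turn [ 0.09 -0.01 -0.29]
```

View pics/k_wrist.png

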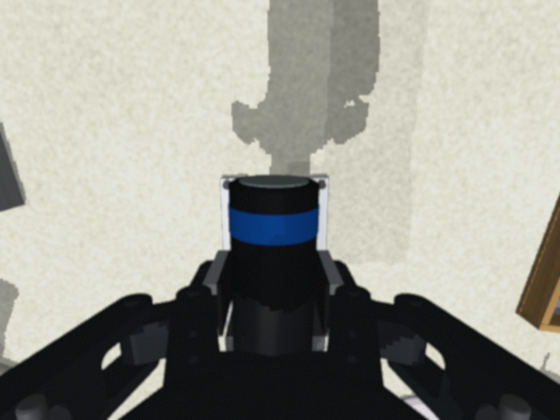

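View pics/k_sidec.png

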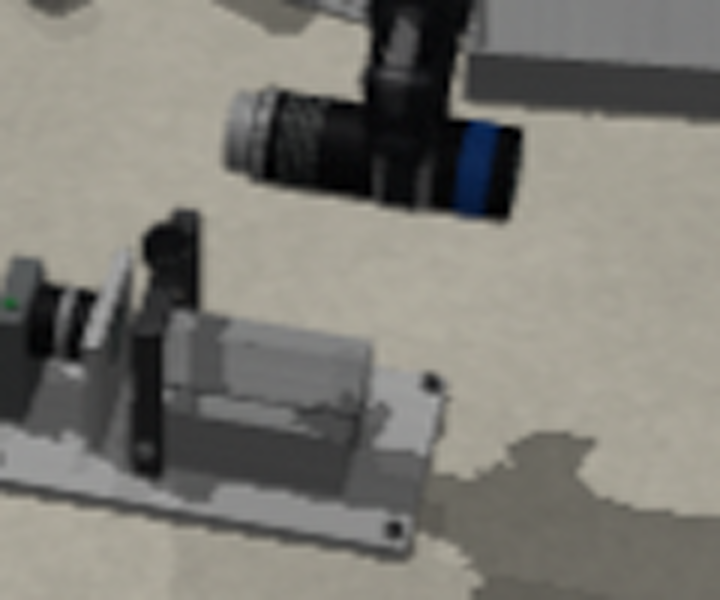

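View pics/k_scenec.png

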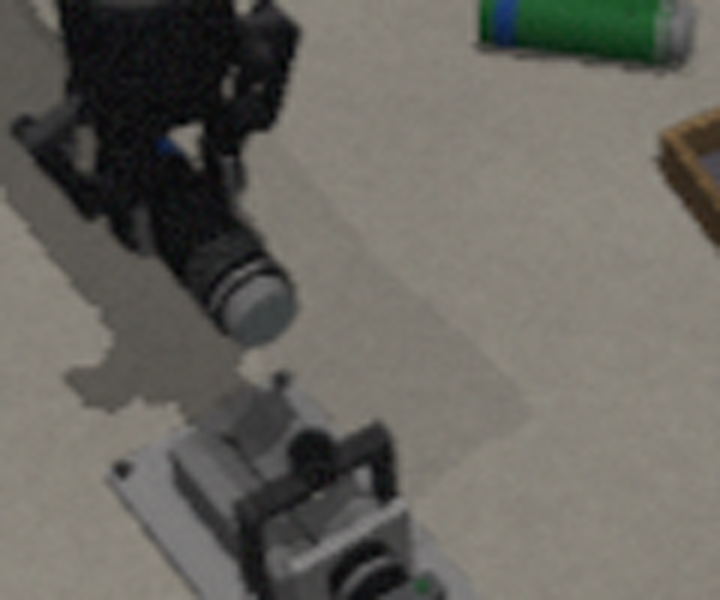

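Run:
```python
from h import *
import pickle
fs=pickle.load(open("k.pkl","rb")); f=fs["wrist"]; im=f["frame"]
h=cv2.cvtColor(im,cv2.COLOR_BGR2HSV)
m=cv2.inRange(h,(105,120,40),(122,255,255)); m[260:]=0
ys,xs=np.nonzero(m); print(xs.min(),xs.max(),xs.mean(),ys.mean())
tp=np.array([.4796,-.1593,.1792])
P=plane(f,xs.mean(),ys.mean(),.1792+.0075+.0175); print('band rel tcp',P-tp)
c,_=ray(f,280,210); print('cam rel',c-tp)
for y in (190,200,215,235):
  g=cv2.cvtColor(im,cv2.COLOR_BGR2GRAY)[y]
  hs=h[y]; b=np.nonzero((g<75)|(hs[:,1]>120))[0]; b=b[(b>222)&(b<326)]
  print(y,b.min(),b.max(),(b.min()+b.max())/2)
crop(im,205,165,140,100,5.5,"pics/k_w.png")
```

```text
229 317 273.2266956837142 227.33369604642726
band rel tcp [-0.0275204   0.00103514  0.025     ]
cam rel [-0.0650685   0.00213711  0.14286863]
190 229 318 273.5
200 230 317 273.5
215 230 317 273.5
235 231 315 273.0
```

View pics/k_w.png

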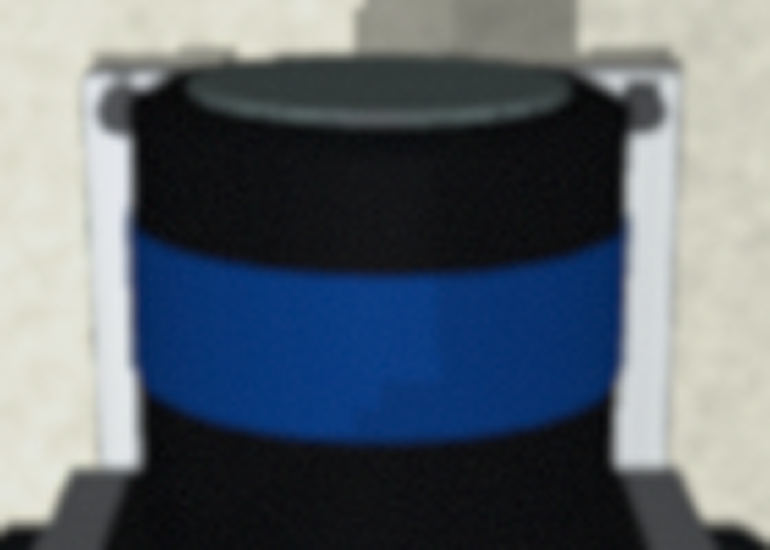

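{"fn": "drive_tool", "kwargs": {"series": [[0,20,-1,0,0,0,30],[0,45,-1.4,0,0,0,30],[0,70,-1.4,0,0,-0.3,30],[0,90,-1.4,0,0,-0.3,30],[0,95,-1.4,0,0,-0.3,30]]}}

```text
clock: 8.4
tcp_pos: [0.4785, -0.1572, 0.0829]
orientation: [-1.571, 0.019, -0.014]
contact_force: [0.1, -0.5, -1.9]
grip_width: 0.0383
```

{"fn": "drive_tool", "kwargs": {"series": [[0,0,0,0,0,0,30],[0,0,0,0,0,0,30]]}}

```text
clock: 8.6
tcp_pos: [0.4791, -0.1565, 0.0836]
orientation: [-1.571, 0.017, -0.014]
contact_force: [-0.3, 0.6, -1.8]
grip_width: 0.0388
```

Run:
```python
from h import *
goto([.4805,-.1585,.085],-1.3)
f=r.grab_frame("wrist"); o=r.get_obs(); cv2.imwrite("pics/l_wrist.png",f["frame"])
c,_=ray(f,280,210); print(c-o["tcp_pos"])
s=r.grab_frame("side"); crop(s["frame"],240,110,120,100,6,"pics/l_side.png")
crop(f["frame"],195,165,160,100,5,"pics/l_w.png")
goto([.4805,-.1585,.085],-1.3)
import pickle; pickle.dump(dict(f),open("l.pkl","wb"))
```

```text
t 8.6 tcp [ 0.4791 -0.1565  0.0836] F [-0.35  0.57 -1.75] w 38.8 j [ 0.75  0.49 -0.69  2.05  0.45  0.76  1.33]
shift [ 1.5 -1.4 -1.9] 3.0 turn [-0.01  0.17 -0.14]
[-0.0658285   0.00170957  0.14233478]
t 8.7 tcp [ 0.4793 -0.1571  0.084 ] F [ 0.17 -0.05 -1.46] w 38.7 j [ 0.75  0.49 -0.69  2.05  0.45  0.76  1.33]
shift [ 1.2 -1.  -1.4] 2.0 turn [ 0.03  0.13 -0.09]
```

View pics/l_w.png

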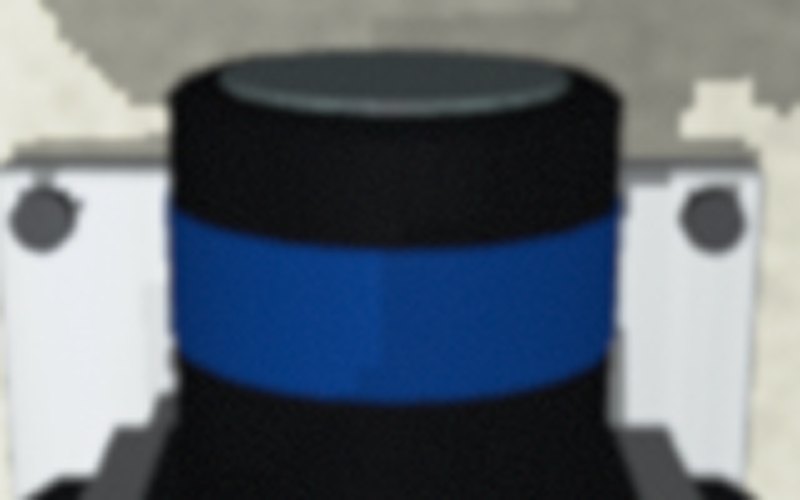

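View pics/l_side.png

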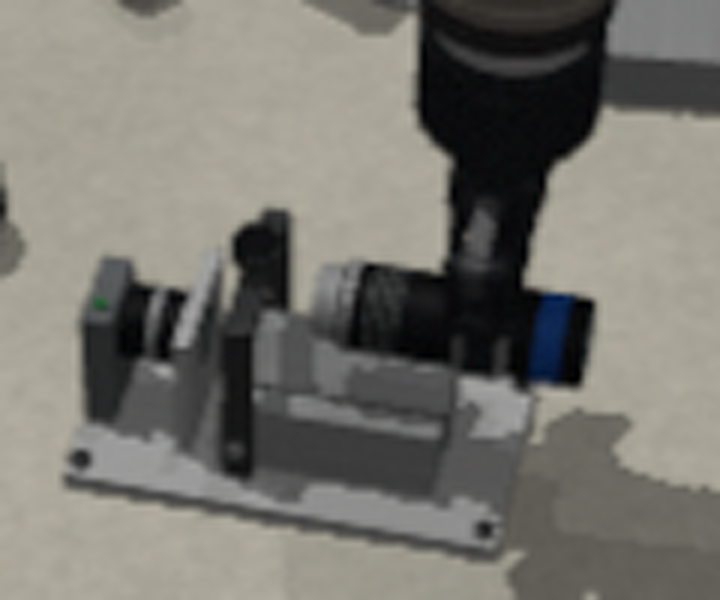

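{"fn": "drive_tool", "kwargs": {"series": [[0,8,-1,0,0,0,30],[1,16,-2,0,0.1,0,30],[1,24,-2,0,0.1,0,30],[1,29,-2,0,0.1,0,30],[1,29,-2,0,0.1,0,30]]}}

```text
clock: 9.2
tcp_pos: [0.4795, -0.1589, 0.0539]
orientation: [-1.571, 0.02, -0.015]
contact_force: [-0.6, 0.3, -1.2]
grip_width: 0.0385
```

{"fn": "drive_tool", "kwargs": {"series": [[0,0,0,0,0,0,30]]}}

```text
clock: 9.3
tcp_pos: [0.4796, -0.1587, 0.0538]
orientation: [-1.57, 0.02, -0.014]
contact_force: [-0.5, 0.8, -1.4]
grip_width: 0.0383
```

Run:
```python
from h import *
f=r.grab_frame("wrist"); s=r.grab_frame("side"); crop(s["frame"],240,110,120,100,6,"pics/m_side.png")
crop(f["frame"],175,165,200,125,4,"pics/m_w.png")
goto([.4805,-.159,.0535],-1.3)
```

```text
t 9.4 tcp [ 0.4795 -0.1588  0.054 ] F [ 1.18  0.62 -1.85] w 38.1 j [ 0.72  0.54 -0.65  2.06  0.5   0.71  1.29]
shift [ 1.   0.5 -0.2] 1.0 turn [-0.01  0.04 -0.19]
```

View pics/m_w.png

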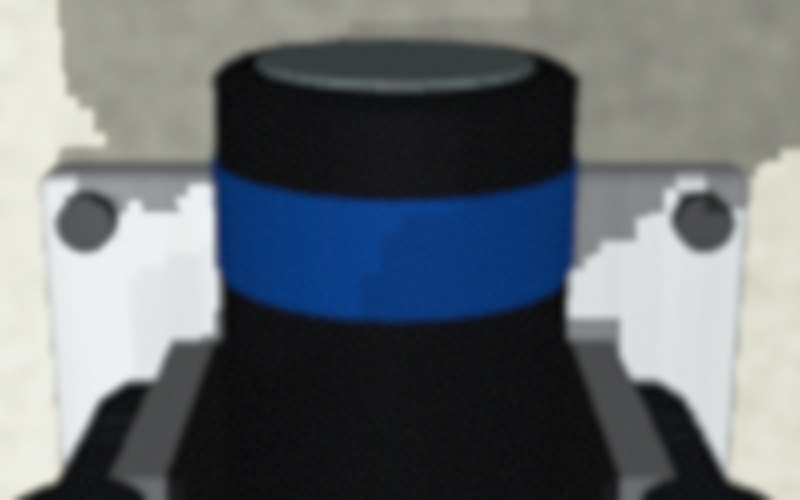

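View pics/m_side.png

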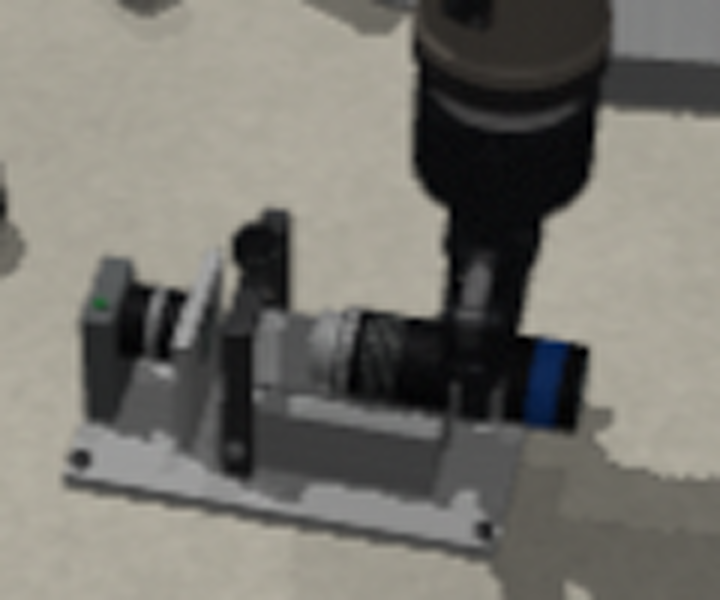

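{"fn": "drive_tool", "kwargs": {"series": [[8,0,0,0,0,0,30],[16,0,0,0,0,0,30],[25,0,0,0,0,0,30],[33,0,0,0,0,0,30],[38,0,0,0,0,0,30]]}}

```text
clock: 9.9
tcp_pos: [0.5188, -0.1595, 0.0539]
orientation: [-1.57, 0.019, -0.015]
contact_force: [0.4, -0.1, -2.4]
grip_width: 0.0385
```

{"fn": "drive_tool", "kwargs": {"series": [[0,0,0,0,0,0,30]]}}

```text
clock: 10.0
tcp_pos: [0.5198, -0.1593, 0.0539]
orientation: [-1.57, 0.018, -0.015]
contact_force: [-0.1, 0.4, -2.5]
grip_width: 0.0384
```

Run:
```python
from h import *
s=r.grab_frame("side"); crop(s["frame"],240,110,120,100,6,"pics/n_side.png")
goto([.5298,-.1598,.0505],-1.3)
```

```text
t 10.05 tcp [ 0.5194 -0.1593  0.0539] F [ 1.13 -0.46 -1.45] w 38.3 j [ 0.68  0.59 -0.64  1.97  0.51  0.75  1.29]
shift [10.4  3.3 -0.3] 11.0 turn [-0.04  0.06 -0.13]
```

View pics/n_side.png

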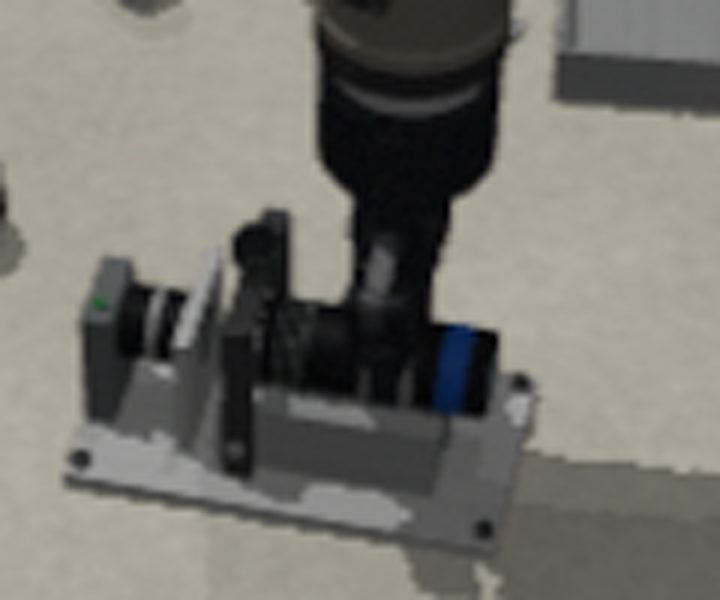

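{"fn": "drive_tool", "kwargs": {"series": [[0,0.7,0,0,0,0,30],[0,1.4,0,0,0,0,30],[0,2,0,0,0,0,30],[0,2,0,0,0,0,30]]}}

```text
clock: 10.45
tcp_pos: [0.5191, -0.1593, 0.0518]
orientation: [-1.57, 0.019, -0.015]
contact_force: [-0.0, 0.6, -1.9]
grip_width: 0.0387
```

{"fn": "drive_tool", "kwargs": {"series": [[0,0.4,0,0,0,0,30],[0,0.8,0,0,0,0,30],[0,0.8,0,0,0,0,30]]}}

```text
clock: 10.75
tcp_pos: [0.5192, -0.1592, 0.0512]
orientation: [-1.57, 0.019, -0.015]
contact_force: [-0.8, 1.1, 1.5]
grip_width: 0.0385
```

{"fn": "drive_tool", "kwargs": {"series": [[0,0.4,0,0,0,0,30],[0,0.8,0,0,0,0,30],[0,0.8,0,0,0,0,30]]}}

```text
clock: 11.05
tcp_pos: [0.5192, -0.1593, 0.051]
orientation: [-1.571, 0.018, -0.015]
contact_force: [-3.4, 0.3, 8.3]
grip_width: 0.0386
```

{"fn": "drive_tool", "kwargs": {"series": [[0,-0.3,0,0,0,0,30],[2,-0.3,0,0,0,0,30],[4,-0.3,0,0,0,0,30],[6,-0.3,0,0,0,0,30],[7,-0.3,0,0,0,0,30]]}}

```text
clock: 11.55
tcp_pos: [0.5263, -0.1593, 0.0512]
orientation: [-1.571, 0.018, -0.014]
contact_force: [-1.6, 1.2, 1.2]
grip_width: 0.0388
```

{"fn": "drive_tool", "kwargs": {"series": [[0,0,0,0,0,0,30]]}}

```text
clock: 11.65
tcp_pos: [0.5265, -0.1593, 0.0512]
orientation: [-1.571, 0.018, -0.014]
contact_force: [-1.9, 1.2, 1.3]
grip_width: 0.0379
```

{"fn": "drive_tool", "kwargs": {"series": [[0.7,0,0,0,0,0,30],[1.4,0,0,0,0,0,30],[2,0,0,0,0,0,30],[2,0,0,0,0,0,30]]}}

```text
clock: 12.05
tcp_pos: [0.5286, -0.1594, 0.0512]
orientation: [-1.571, 0.018, -0.014]
contact_force: [-2.0, 0.5, 1.7]
grip_width: 0.0385
```

{"fn": "drive_tool", "kwargs": {"series": [[0.5,0,0,0,0,0,30],[1,0,0,0,0,0,30],[1,0,0,0,0,0,30]]}}

```text
clock: 12.35
tcp_pos: [0.5298, -0.1594, 0.0512]
orientation: [-1.571, 0.018, -0.015]
contact_force: [-2.3, 0.6, 3.2]
grip_width: 0.0385
```

{"fn": "drive_tool", "kwargs": {"series": [[0.4,0,0,0,0,0,30],[0.8,0,0,0,0,0,30],[0.8,0,0,0,0,0,30]]}}

```text
clock: 12.65
tcp_pos: [0.53, -0.1594, 0.0511]
orientation: [-1.571, 0.019, -0.014]
contact_force: [-4.9, 0.9, 4.4]
grip_width: 0.0383
```

{"fn": "drive_tool", "kwargs": {"series": [[0.4,0,0,0,0,0,30],[0.8,0,0,0,0,0,30],[0.8,0,0,0,0,0,30]]}}

```text
clock: 12.95
tcp_pos: [0.5301, -0.1594, 0.0511]
orientation: [-1.571, 0.02, -0.012]
contact_force: [-6.1, 1.1, 6.6]
grip_width: 0.0383
```

{"fn": "drive_tool", "kwargs": {"series": [[0.3,0.3,0,0,0,0,30],[0.3,0.6,0,0,0,0,30],[0.3,0.6,0,0,0,0,30]]}}

```text
clock: 13.25
tcp_pos: [0.53, -0.1595, 0.0511]
orientation: [-1.572, 0.021, -0.012]
contact_force: [-7.6, 1.7, 11.4]
grip_width: 0.0385
```

Run:
```python
from h import *
import pickle
fs={}
for n in("side","scene","wrist"):
    f=r.grab_frame(n); fs[n]=dict(f)
    o=r.get_obs(); print(o["contact_force"].round(1),o["moment"].round(2),o["tcp_pos"].round(4))
pickle.dump(fs,open("p.pkl","wb"))
crop(fs["side"]["frame"],240,125,90,75,8,"pics/p_side.png")
crop(fs["scene"]["frame"],195,200,85,75,8,"pics/p_scene.png"); cv2.imwrite("pics/p_wrist.png",fs["wrist"]["frame"])
```

```text
[-8.1  1.2 10.6] [0.3  1.54 0.21] [ 0.53   -0.1595  0.0511]
[-7.1  1.8 10.7] [0.21 1.51 0.26] [ 0.53   -0.1595  0.0511]
[-6.6  0.  10.1] [0.2  1.48 0.24] [ 0.53   -0.1595  0.051 ]
```

View pics/p_side.png

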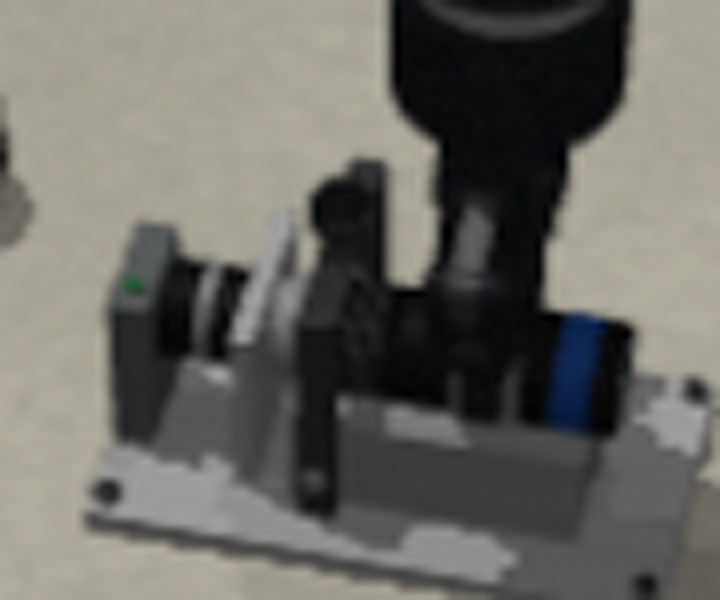

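View pics/p_scene.png

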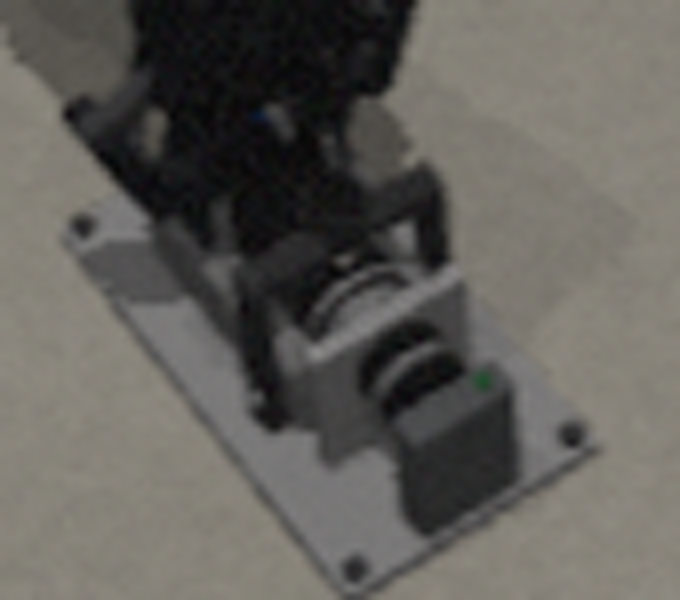

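View pics/p_wrist.png

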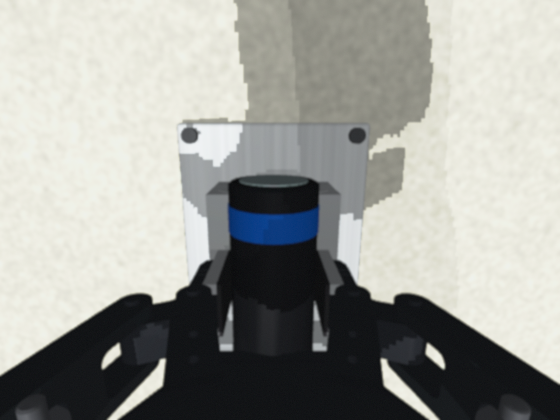

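{"fn": "drive_tool", "kwargs": {"series": [[0.3,0.7,0,0,0,0,30],[0.3,0.7,0,0,0,0,30],[0.3,0.7,0,0,0,0,30],[0.3,0.7,0,0,0,0,30],[0.3,0.7,0,0,0,0,30]]}}

```text
clock: 13.9
tcp_pos: [0.53, -0.1595, 0.051]
orientation: [-1.572, 0.021, -0.011]
contact_force: [-6.3, 1.5, 11.4]
grip_width: 0.0382
```

Run:
```python
from h import *
for i in range(4):
    f=r.grab_frame("wrist")
    o=r.get_obs(); print(round(o["clock"],2),o["contact_force"].round(1),o["tcp_pos"].round(4),round(o["grip_width"],4),abs(o["qvel"]).max().round(4))
im=f["frame"]; crop(im,170,110,210,150,3.8,"pics/q_w.png")
h=cv2.cvtColor(im,cv2.COLOR_BGR2HSV); m=cv2.inRange(h,(105,120,40),(122,255,255)); m[260:]=0
ys,xs=np.nonzero(m)
P=plane(f,xs.mean(),ys.mean(),.0755); print('band',P)
a=np.radians(-1.3); d=P[:2]-np.array([.5463,-.160]); print('bench frame',d@[np.cos(a),np.sin(a)],d@[-np.sin(a),np.cos(a)])
```

```text
13.95 [-7.5  0.6 11.8] [ 0.53   -0.1595  0.0511] 0.0387 0.0014
14.0 [-7.2  0.2 11.7] [ 0.53   -0.1594  0.051 ] 0.0383 0.0019
14.05 [-7.2  0.1 11.4] [ 0.53   -0.1595  0.051 ] 0.038 0.002
14.1 [-7.2  0.7 12.1] [ 0.53   -0.1595  0.0511] 0.0386 0.001
band [ 0.50241553 -0.15872705  0.0755    ]
bench frame -0.043902052853179135 0.0002770031966223212
```

View pics/q_w.png

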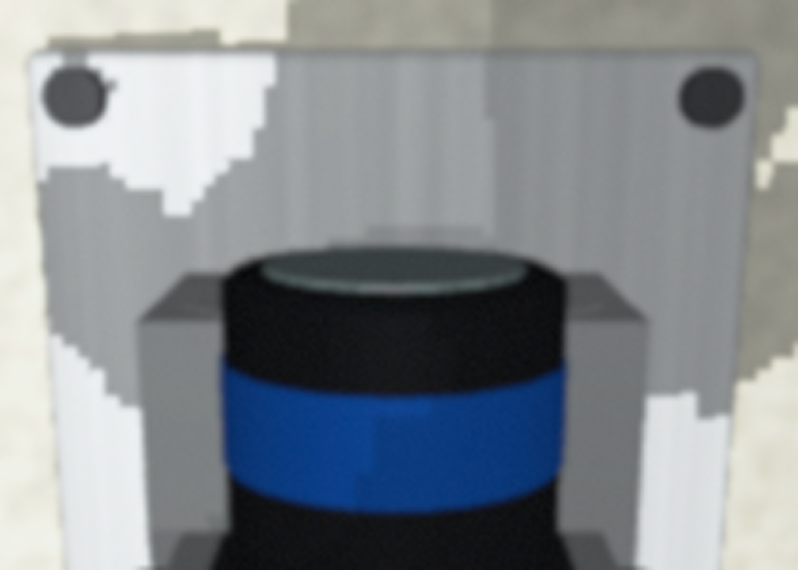

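The band is at bench x = -43.9 mm, where -44 is expected when seated, and 0.3 mm off the centre line. The barrel sits symmetrically between the V-block edges. The push is steady at about 11.7 N with the nose on the stop, so I'm handing in.

Run:
```python
from h import *
print(r.hand_in())
```

```text
the job is handed in; nothing more can be done
None
```

The blue-banded barrel is in the V-block with its nose against the end stop, held down by the gripper. I handed the job in at about 14 s of robot time. Handing in gives no verdict, so this rests on my own checks.

**What I did:** I found the bench and tray with the cameras and gripped the barrel 16 mm behind its middle. I lifted it clear of the tray and slid it under the stirrup just above the V. Then I lowered it onto the flanks, slid it gently to the stop and pressed down.

**Last checks:**
- **Position:** the band was at x = -43.9 mm on the bench, against -44 mm when fully seated, and 0.3 mm off the centre line.
- **Push:** steady at 11.4 to 12.1 N down, plus about 7 N forward, which is the stop together with some friction. The highest push I read at any point was about 12 N.
- **Motion:** none visible, with joint speeds at or below 0.002 rad/s.

**Less certain:**
- The force on each flank and the barrel's tilt were not measured. I inferred them from the push, the seating height and the pictures.
- I did not re-measure the other barrel or the loose items. No unexpected force appeared along the way.
- The scene and side cameras disagreed by 5 to 8 mm, so I used the wrist camera. Its several bench features agreed to within 2 mm.

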